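# Slide the dish carrier round the bend into the colony counter

### The arm

A 7-joint arm with a two-finger parallel gripper is mounted at the origin on the work surface. World frame = base frame: x ahead of the robot, y to its left, z up, the work surface at z = 0. Lengths are in m, angles in rad, forces in N, time in s.
With the tool pointing down it reaches from about 0.35 to 0.9 m from the base axis. Payload 7.2 kg.
Tool frame: the origin (TCP) lies midway between the tips of the shut fingers; the grasp point (between the pads) lies 19 mm behind it; z points along the fingers, y is the direction in which the jaws open and shut (so a half turn about z gives the same grasp; the last joint's range is limited). The gripper opens to 85 mm and grips with 20 to 120 N. Pads are 22 mm wide; open, the fingers measure 114 mm over their backs; the gripper's body (76 mm by 85 mm) begins 54 mm behind the grasp point. The pads swing forward as they close: fully open they stand 13 mm farther back than shut.
Start: joints at [1.201, 0.411, -0.013, 1.596, 0.006, 1.134, -0.082], TCP at [0.186, -0.597, 0.231] pointing down, gripper open.
Joint ranges: [-2.95, 2.95], [-0.29, 1.99], [-1.47, 1.44], [0.14, 2.54], [-1.03, 4.17], [0.13, 1.85], [-2.86, 2.86]. Speed limits (rad/s): [2.39, 2.39, 3.01, 3.01, 3.14, 3.14, 3.14].

### API

Orientations are given as a rotation vector (axis times angle).
In Python, from bench import telemetry, optics, finish_job gives the robot as it stands. The module is installed in compiled form; this text tells all that it offers.
- The arm moves only by the shell command python3 -m pendant 'ROWS' [FORCE]. ROWS is text: rows parted by semicolons, each of 7 numbers parted by spaces: the closure, from 0 (fully open) to 1 (shut), then the shift along the tool's x, y, z in mm, then the turn, a rotation vector about the tool's x, y, z in rad. A call has exactly 5 rows; each row is the pose to reach, as a shift and turn from the pose commanded when the call began, along the tool's axes at that moment; what a row does not reach only later rows make up. A row lasts 1/10 s, in which the tool goes at most 50 mm and 8.59 degrees, less where a joint would pass 70% of its speed; a pose out of reach is approached as far as the arm can. A call with a gripper value outside its range is refused whole. The fingers move at their own pace and stop on an object; FORCE is the grip in N (left out, the last holds). Time passes only in rows, so rows that repeat a pose let the fingers close, or fill a call up. It gives the time, the measured TCP pose, the force and the opening at its end, in the units of the state.
- telemetry.get_obs(): the state, without advancing time (a new reading comes with each control period).
- optics.camera(name): name is "scene" or "top" or "wrist"; returns a dict with "frame" (400x640x3 uint8, red, green, blue), "mtx" (3x3 intrinsics, pixels), "D" ([k1, k2, p1, p2, k3] as OpenCV has them; the pictures are not rectified), "cam_to_world" (4x4, takes a point from camera to world coordinates); the wrist camera has in their place "T_tool_cam" (4x4, takes a point from camera to tool coordinates, whose origin is the TCP and whose axes are the flange's). Camera axes: x right, y down, z forward; pixel columns grow to the right and rows downward; lengths in m; the calibration is good to about 2 mm. A picture is of the moment at which its call begins: read the wrist's pose just before it. There is no depth.
- finish_job(): hands the job in, once; it reports no verdict.
Trained networks look in a picture, given as the dict that the camera call returned (one of the last four; its "shot" number tells which), for a name from the list of things; names that differ only in an ending like _2 or _b are one class to them, and where a whole thing is asked for, a point or a joint stands for the part that bears it (a point fixed in the world has none). Each returns a list of dicts, best first, with "score" (0 to 1); they miss things now and then, are a little off and sometimes report something else, mostly with a low value. They report only what shows in the picture. A call takes as long as a camera call. They do not tell look-alikes from the thing itself.
- optics.boxes_of(picture, label): "position" ([x, y, z] in m, in world coordinates, good to about 4 mm: the middle of the surface that is visible of it).
- optics.silhouettes(picture, label): "pixels" (400x640 bool, what is visible of it).
- optics.landmark_of(picture, label): "position" ([x, y, z] in m, in world coordinates, good to about 4 mm: a listed point, or the origin of a listed thing).
The state is a dict: "clock": time; "joint_pos": joint angles; "joint_velocities": joint speeds; "tau": joint torques, N m; "eef_pos": TCP position; "tcp_rot": TCP orientation; "ft_force": force on the tool from outside, world axes, zero at the start; "torque": the same for the moment, N m; "width": finger opening in m.
Only numpy, scipy, OpenCV 4.12 (cv2) and the standard library are available. Lean on these libraries where they do the work, as an engineer would, in place of code of your own. Each camera call takes 0.05 s, during which the arm holds its last target. There are 200 camera calls.

### The job

Push the dish carrier along its guide rails, round the bend, until it is fully home against the end stop over the counter's round window, keeping it flat on the bed and not touching the culture dish that rides in it. Then swing the magnifier round so that its lens is centred over the dish, and let go. Leave the other things on the bench standing where they are.

Things in the scene. Friction and masses are not known exactly. Their poses are not given: they have to be found in the camera images.
- station: Counting station fixed to the bench (place and yaw vary): grey bed 400 x 420 x 8 mm (x -200..200, y -215..205 mm), top 8 mm above the bench, with two guide rails. Origin: bench height, centre of the bend. Lane centre line in this frame: along x = -119 mm towards +y up to y = 0, quarter circle of radius 119 mm about the origin turning right, then along y = 119 mm towards +x.
- bend_start (a point): Point on the lane's centre line where the bend begins, at bed height: station frame (-119, 0) mm. Straight rails run 170 mm back from it (-y) to the lane's open end. Lane 118 mm clear between two steel rails (10 mm round bar, tops 27 mm above the bench); clear rail faces round the bend at radius 60 and 178 mm about the station's origin.
- bend_end (a point): Point on the lane's centre line where the bend ends, at bed height: station frame (0, 119) mm. The lane then runs 119 mm along +x to the end stop, a dark steel bar across the lane, 32 mm above the bench. A white console 53 mm high stands past it (station x 139..197 mm).
- magnifier_post (a point): Axis of the magnifier's upright steel post (18 mm thick, black round foot of 48 mm radius), at the arm's height, 158 mm above the bench: station frame (65, 274) mm. The magnifier turns about this vertical axis.
- home (a point): Where the carrier's centre is when it is fully home against the stop: station frame (65, 119) mm, 19 mm above the bench; axes as the station's (+x points at the end stop). A white lit round window lies in the bed below it.
- carrier_centre (a point): Centre of the dish carrier, half-way up: white square frame 108 x 108 x 22 mm, corners rounded 12 mm, about 0.3 kg with dish, on the bed in the first straight of the lane, 70 to 130 mm before the bend. +x points forward along the lane (station +y at first, station +x when home); flat rear face 54 mm behind the centre. Slides freely, 5 mm play to each rail; jams if pushed askew.
- dish_centre (a point): Centre of the clear round culture dish, 90 mm diameter, 15 mm high, lying loose in the carrier 4 mm above its underside, its top 3 mm below the frame's top edge.
- magnifier (a joint): Angle of the magnifier arm about its vertical post, rad: 0 when the lens is centred over the window (the arm points to the station's -y); it grows as the arm swings back towards the station's -x (1.57) and further outward. Starts at 1.5 to 2.1, range -0.4 to 2.3. Turns with light friction (under 1 N at the knob) and stays where it is left.
- lens_centre (a point): Centre of the magnifier's round lens, 155 mm from the post's axis, 162 mm above the bench; black ring of 57 mm outer radius, 16 mm thick.
- knob (a point): Middle of the black upright knob on the ring's outer end, 206 mm from the post's axis: 18 mm diameter, from 170 to 202 mm above the bench (this point at 186 mm). Can be pinched or pushed from above.
- diluent_bottle: Bystander: bottle 56 mm diameter, 130 mm tall, standing on the bed inside the bend. Origin at the centre of its underside, z up.
- sample_jar: Bystander: jar 52 mm diameter, 60 mm tall, standing on the bed inside the bend. Origin at the centre of its underside, z up.
- dish_stack: Bystander: stack of four dishes, 90 mm diameter, 60 mm tall, on the right of the bench. Origin at the centre of its underside, z up.
- bench_timer: Bystander: flat white timer 70 x 70 x 22 mm. Origin at the centre of its underside, z up.
- spray_bottle: Bystander: bottle 56 mm diameter, 120 mm tall, on the left. Origin at the centre of its underside, z up.
- beaker: Bystander: glass beaker 70 mm diameter, 90 mm tall, on the left. Origin at the centre of its underside, z up.
Not all that is in view belongs to the job. Leave any yellow look-alike of the part that bears carrier_centre alone.

How it is judged:
By the outcome, as a careful person would: the job done as asked, in the order asked, and still so for the second after the job is handed in, with the robot touching nothing.
It also fails if it takes over 72 s, if anything falls off the work surface, if the arm or the gripper's body presses on something with over 40 N, if the wrist force passes 120 N, or if a joint passes its speed limit or range.

## Working session

There is one attempt and no reset: what is moved stays moved. The work goes in short steps, Python scripts to look and compute and a shell command to move; the robot and the scene stay as the last step left them, time stands still between calls to the robot, and variables do not carry over. Pictures are saved under pics/ and viewed, about 8 in all and at most 12, crops included, and the job is handed in when it is done.

```bash
mkdir -p pics; cat > h.py <<'E'
import numpy as np, cv2
from bench import telemetry, optics
from scipy.spatial.transform import Rotation as R
E
python3 - <<'E'
from h import *
o=telemetry.get_obs(); print({k:np.round(v,3) for k,v in o.items()})
for n in ['scene','top']:
    c=optics.camera(n); cv2.imwrite(f'pics/{n}0.png',c['frame'][:,:,::-1])
    print(n,np.round(c['cam_to_world'],3).tolist())
    for l in ['station','bend_start','bend_end','magnifier_post','home','carrier_centre','dish_centre','lens_centre','knob','diluent_bottle','sample_jar','dish_stack','bench_timer','spray_bottle','beaker']:
        print(l,[(np.round(d['position'],3).tolist(),round(float(d['score']),2)) for d in optics.landmark_of(c,l)[:3]])
E
```

```text
{'clock': np.float64(0.0), 'joint_pos': array([ 1.201,  0.412, -0.013,  1.597,  0.006,  1.134, -0.082]), 'joint_velocities': array([ 0.   ,  0.001, -0.   , -0.001,  0.001,  0.   , -0.002]), 'tau': array([ 1.0000e-03, -6.0063e+01,  6.8200e-01, -2.9942e+01,  1.4000e-02,
        1.0000e-02, -0.0000e+00]), 'eef_pos': array([ 0.186, -0.596,  0.23 ]), 'tcp_rot': array([-3.104e+00, -4.720e-01,  1.000e-03]), 'ft_force': array([-0.047, -0.444, -0.172]), 'torque': array([-0.061,  0.023, -0.03 ]), 'width': np.float64(0.085)}
scene [[0.005, 0.799, -0.601, 1.296], [1.0, -0.002, 0.007, 0.007], [0.004, -0.601, -0.799, 1.209], [0.0, 0.0, 0.0, 1.0]]
station [([0.561, -0.096, 0.001], 0.91), ([0.577, -0.112, 0.007], 0.73), ([0.645, 0.34, 0.002], 0.3)]
bend_start [([0.442, -0.104, 0.01], 0.91), ([0.619, 0.026, 0.023], 0.7)]
bend_end [([0.555, 0.02, 0.012], 0.72), ([0.579, -0.114, 0.009], 0.23)]
magnifier_post [([0.612, 0.179, 0.159], 0.62)]
home [([0.621, 0.026, 0.024], 0.65)]
carrier_centre [([0.248, -0.24, 0.009], 0.75), ([0.318, -0.425, 0.011], 0.62), ([0.444, -0.196, 0.018], 0.57)]
dish_centre [([0.
[... 770 characters left out ...]
159], 0.62), ([0.62, 0.03, 0.021], 0.33)]
home [([0.622, 0.024, 0.02], 0.87), ([0.556, 0.024, 0.007], 0.18)]
carrier_centre [([0.319, -0.428, 0.01], 0.87), ([0.451, -0.2, 0.019], 0.64), ([0.251, -0.241, 0.01], 0.63)]
dish_centre [([0.448, -0.204, 0.018], 0.84)]
lens_centre [([0.459, 0.182, 0.16], 0.81)]
knob [([0.41, 0.184, 0.189], 0.79), ([0.574, -0.114, 0.006], 0.39)]
diluent_bottle [([0.681, -0.219, 0.007], 0.66)]
sample_jar [([0.611, 0.175, 0.157], 0.59), ([0.575, -0.117, 0.004], 0.57)]
dish_stack [([0.483, -0.481, -0.003], 0.59)]
bench_timer [([0.606, -0.47, -0.003], 0.71), ([0.458, 0.182, 0.161], 0.71)]
spray_bottle [([0.532, 0.452, -0.002], 0.5)]
beaker [([0.648, 0.342, 0.003], 0.51)]
```

View pics/scene0.png

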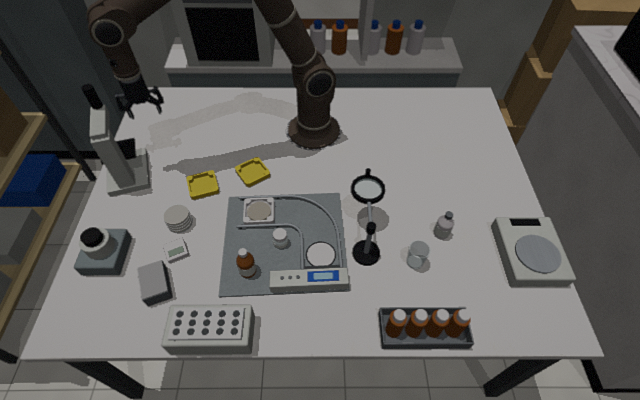

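View pics/top0.png

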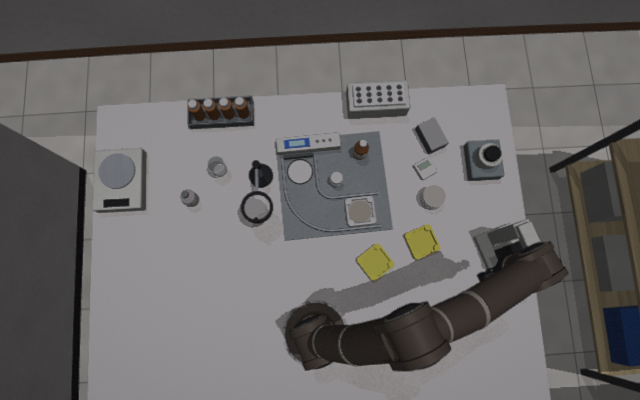

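```bash
cat >> h.py <<'E'
# fit station
def fit(pairs):
    A=np.array([p[0] for p in pairs],float);B=np.array([p[1] for p in pairs],float)
    a=A-A.mean(0);b=B-B.mean(0)
    th=np.arctan2((a[:,0]*b[:,1]-a[:,1]*b[:,0]).sum(),(a*b).sum())
    M=np.array([[np.cos(th),-np.sin(th)],[np.sin(th),np.cos(th)]])
    return th,B.mean(0)-M@A.mean(0),M
E
python3 - <<'E'
from h import *
P=[((0,0),(.5615,-.0945)),((-.119,0),(.443,-.105)),((0,.119),(.554,.021)),((.065,.274),(.611,.1775)),((.065,.119),(.6215,.025))]
th,t,M=fit(P);print(th,t,[np.round(np.array(b)-(t+M@np.array(a)),4) for a,b in P])
print('carrier in station',M.T@(np.array([.449,-.201])-t))
c=M.T@(np.array([.4595,.183])-np.array([.611,.1775]));print('lens',c,np.hypot(*c),np.arctan2(-c[0],-c[1]))
E
```

```text
0.056239982863371785 [ 0.56175942 -0.09756176] [array([-0.0003,  0.0031]), array([ 0.0001, -0.0007]), array([-0.0011, -0.0003]), array([-0.0003, -0.0022]), array([0.0015, 0.0001])]
carrier in station [-0.11839544 -0.09693645]
lens [-0.15095131  0.01400717] 0.15159980211068877 1.6633240037881656
```

The scene picture shows the white carrier in the lane at (258,210). The yellow look-alikes at (203,184) and (253,171) lie outside the station, so I leave them alone. The magnifier ring is at (368,188) with its post at (366,250). The top picture agrees: carrier at (360,211), ring at (257,208).

Next I plan a push path with maximum clearance round the bend.

```bash
cat >> h.py <<'E'
TH=0.0562; T=np.array([.5618,-.0976]); M=np.array([[np.cos(TH),-np.sin(TH)],[np.sin(TH),np.cos(TH)]])
def w(x,y): return T+M@(np.array([x,y])/1000)
def rows(targets,start=None):
    """targets: (world x,y,z,yaw of tool x), tool down -> mm shifts, turn rel. to start"""
    if start is None:
        o=telemetry.get_obs(); p=o['eef_pos'];r=R.from_rotvec(o['tcp_rot'])
    else: p=np.array(start[:3]); r=down(start[3])
    for x,y,z,a in targets:
        print(np.round(r.inv().apply(np.array([x,y,z])-p)*1000,1),np.round((r.inv()*down(a)).as_rotvec(),3))
def down(a): return R.from_euler('z',a)*R.from_euler('x',np.pi)
E
cat > plan.py <<'E'
from h import *
from scipy.optimize import minimize
a=np.linspace(0,np.pi/2,7); q=np.c_[42+12*np.cos(a),42+12*np.sin(a)]
e=np.linspace(-42,42,15)
out=np.vstack([q*[sx,sy] for sx in(1,-1) for sy in(1,-1)]+[np.c_[e,0*e+54],np.c_[e,0*e-54]])
def cl(c,h):
    p=out@np.array([[np.cos(h),np.sin(h)],[-np.sin(h),np.cos(h)]])+c
    x,y=p.T
    lat=np.where(y<=0,abs(x+119),np.where(x<=0,abs(np.hypot(x,y)-119),abs(y-119)))
    return (59-lat).min()
def base(s):
    if s<0: return np.array([-119,s]),np.pi/2
    if s<119*np.pi/2: f=s/119; return 119*np.array([-np.cos(f),np.sin(f)]),np.pi/2-f
    return np.array([s-119*np.pi/2,119.]),0.
S=list(range(-100,260,8)); prev=np.zeros(2); res=[]
for s in S:
    b,h=base(s); n=np.array([-np.sin(h),np.cos(h)])
    f=lambda v:-cl(b+n*v[0],h+v[1]/100)+.002*(v@v)
    r=min((minimize(f,x0,method='Nelder-Mead') for x0 in([0,0],[-3,0],[0,10],[0,-10],[-3,10],[-3,-10],prev)),key=lambda r:r.fun); prev=r.x
    c=b+n*r.x[0];hh=h+r.x[1]/100
    res.append((s,*c,hh,cl(c,hh)))
res=np.array(res);np.save('path.npy',res)
for r in res[::2]: print(np.round(r,2))
E
python3 plan.py; python3 - <<'E'
from h import *
p=w(-119,-190);rows([(*p,.2,np.pi/2+TH),(*p,.10,np.pi/2+TH)])
E
```

```text
[-100.   -119.   -100.      1.57    5.  ]
[ -84.   -119.    -84.      1.57    5.  ]
[ -68.   -119.    -68.      1.57    5.  ]
[ -52.   -119.    -52.      1.57    5.  ]
[ -36.   -119.    -36.      1.57    4.95]
[ -20.   -118.8   -20.      1.55    4.44]
[  -4.   -118.     -4.      1.51    3.54]
[  12.   -116.17   11.75    1.44    2.75]
[  28.   -113.07   27.11    1.33    2.27]
[  44.   -108.4    42.01    1.2     2.26]
[  60.   -101.79   56.17    1.07    2.26]
[ 76.   -93.35  69.31   0.93   2.26]
[ 92.   -83.21  81.19   0.8    2.26]
[108.   -71.58  91.61   0.66   2.26]
[124.   -58.65 100.38   0.53   2.26]
[140.   -44.67 107.34   0.39   2.26]
[156.   -29.87 112.36   0.26   2.26]
[ 1.7200e+02 -1.4590e+01  1.1569e+02  1.5000e-01  2.6300e+00]
[1.8800e+02 1.0800e+00 1.1773e+02 7.0000e-02 3.4000e+00]
[2.0400e+02 1.7080e+01 1.1871e+02 2.0000e-02 4.3000e+00]
[220.    33.08 118.98   0.     4.9 ]
[236.    49.08 119.     0.     5.  ]
[252.    65.08 119.     0.     5.  ]
[ 345.8 -209.4   31.3] [ 0.     0.    -1.325]
[ 345.8 -209.5  131.3] [ 0.     0.    -1.325]
```

```bash
python3 -m pendant '1 40 -25 3 0 0 -0.15; 1 80 -50 6 0 0 -0.3; 1 120 -73 9 0 0 -0.45; 1 160 -97 12 0 0 -0.6; 1 200 -121 15 0 0 -0.74' 40; python3 - <<'E'
from h import *
p=w(-119,-190);rows([(*p,.2,np.pi/2+TH),(*p,.10,np.pi/2+TH)])
E
```

```text
clock: 2.1
eef_pos: [0.3418, -0.4204, 0.2165]
tcp_rot: [2.72, 1.571, 0.0]
ft_force: [0.8, -0.9, -0.4]
width: 0.0121
[165.4  33.8  16.4] [ 0.001  0.001 -0.579]
[165.4  33.7 116.4] [ 0.001  0.001 -0.579]
```

```bash
python3 -m pendant '1 41 8 4 0 0 -0.145; 1 82 17 8 0 0 -0.29; 1 124 25 12 0 0 -0.435; 1 165 34 16 0 0 -0.58; 1 165 34 16 0 0 -0.58'; python3 - <<'E'
from h import *
o=telemetry.get_obs();c=optics.camera('wrist');cv2.imwrite('pics/w1.png',c['frame'][:,:,::-1])
print(np.round(o['eef_pos'],4),np.round(o['tcp_rot'],3),o['width'])
for l in ['carrier_centre','dish_centre','bend_start']:
    print(l,[(np.round(d['position'],4).tolist(),round(float(d['score']),2),np.round(M.T@(d['position'][:2]-T)*1000,1)) for d in optics.landmark_of(c,l)[:3]])
rows([(*w(-119,-190),.014,np.pi/2+TH)])
E
```

```text
clock: 2.6
eef_pos: [0.4575, -0.2906, 0.2003]
tcp_rot: [-2.149, -2.291, -0.006]
ft_force: [0.6, 0.0, -0.6]
width: 0.0003
[ 0.4575 -0.2906  0.2003] [-2.149 -2.291 -0.006] 0.000272704744799949
carrier_centre [([0.251, -0.243, 0.0096], 0.96, array([-318.5, -127.7])), ([0.3146, -0.4284, 0.0103], 0.95, array([-265.4, -316.4])), ([0.5747, -0.1133, 0.0055], 0.28, array([ 12. , -16.4]))]
dish_centre [([0.4505, -0.2051, 0.0172], 0.86, array([-117.2, -101.1]))]
bend_start []
[  3.7   1.3 186.3] [-0.001  0.001 -0.008]
```

View pics/w1.png

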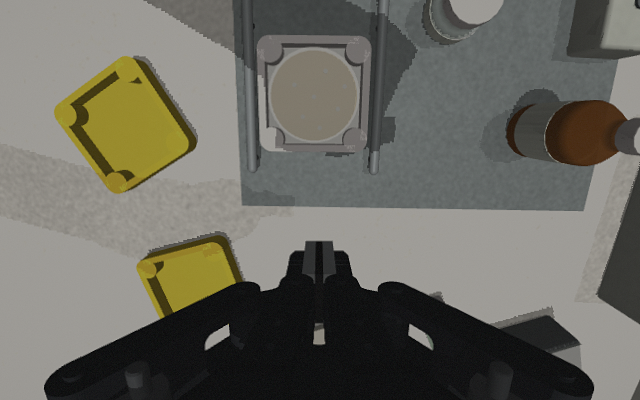

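The wrist picture shows the white carrier at about (315,94), with the dish visible in it. The rails are at columns ≈250 and ≈377, and the carrier's rear edge at row ≈152. The two yellow frames lie off to the left. I check rail alignment from pixels and descend behind the rear face.

```bash
cat >> h.py <<'E'
def ray(c,px,z,o=None):
    if 'cam_to_world' in c: C=c['cam_to_world']
    else:
        Tt=np.eye(4);Tt[:3,:3]=R.from_rotvec(o['tcp_rot']).as_matrix();Tt[:3,3]=o['eef_pos'];C=Tt@c['T_tool_cam']
    u=cv2.undistortPoints(np.array(px,float).reshape(-1,1,2),c['mtx'],np.array(c['D']))[:,0]
    d=np.c_[u,np.ones(len(u))]@C[:3,:3].T
    return C[:3,3]+d*((z-C[2,3])/d[:,2])[:,None]
def st(p): return (np.atleast_2d(p)[:,:2]-T)@M*1000
E
python3 -m pendant '1 3 1 45 0 0 -0.008; 1 3 1 90 0 0 -0.008; 1 3 1 135 0 0 -0.008; 1 3 1 176 0 0 -0.008; 1 3 1 186 0 0 -0.008'
python3 - <<'E'
from h import *
o={'eef_pos':[.4575,-.2906,.2003],'tcp_rot':[-2.149,-2.291,-.006]}
c=optics.camera('wrist')
print('rails',st(ray(c,[(252,168),(250,25),(374,170),(382,25)],.025,o)))
print('carrier bottom-rear/ top edges',st(ray(c,[(262,152),(366,152),(260,38),(369,38)],.03,o)))
print(st(telemetry.get_obs()['eef_pos']))
P=np.load('path.npy')
i=P[:,1:3]-65*np.c_[np.cos(P[:,3]),np.sin(P[:,3])]
np.save('push.npy',np.c_[i,P[:,3]])
s0=(*w(*i[0]),.014,P[0,3]+TH)
for k in range(0,len(P)-1,5):
    print('-',k,P[k,0]); a=(*w(*i[k]),.014,P[k,3]+TH)
    rows([(*w(*i[j]),.014,P[j,3]+TH) for j in range(k+1,min(k+6,len(P)))],a)
E
```

```text
clock: 3.3
eef_pos: [0.4506, -0.2935, 0.0105]
tcp_rot: [-2.154, -2.278, 0.004]
ft_force: [-1.1, -0.6, 0.9]
width: 0.0004
rails [[-184.82650172 -168.71568446]
 [-180.79315196  -33.07540435]
 [ -56.83483664 -169.80318095]
 [ -56.4235826   -31.97535151]]
carrier bottom-rear/ top edges [[-172.7785004  -151.53406164]
 [ -66.93822521 -150.67759402]
 [-170.86341883  -45.55115544]
 [ -68.9498311   -44.67421867]]
[[-121.21329388 -189.43983013]]
- 0 -100.0
[8. 0. 0.] [0. 0. 0.]
[16. -0. -0.] [0. 0. 0.]
[24.  0.  0.] [0. 0. 0.]
[32. -0. -0.] [0. 0. 0.]
[40.  0.  0.] [0. 0. 0.]
- 5 -60.0
[8. 0. 0.] [0. 0. 0.]
[16. -0. -0.] [0. 0. 0.]
[24.  -0.1 -0. ] [ 0.    -0.     0.001]
[32.  -0.4 -0. ] [ 0.    -0.     0.007]
[40. -1. -0.] [ 0.    -0.     0.018]
- 10 -20.0
[ 8. -1. -0.] [-0.    -0.     0.018]
[16.1 -2.3 -0. ] [-0.    -0.     0.043]
[24.1 -3.7 -0. ] [ 0.    -0.     0.075]
[32.2 -5.4 -0. ] [ 0.    -0.     0.114]
[40.4 -7.1 -0. ] [ 0.    -0.     0.161]
- 15 20.0
[ 7.9 -3.4 -0. ] [ 0.    -0.     0.057]
[16.1 -6.9 -0. ] [ 0.    -0.     0.123]
[ 24.5 -10.   -0. ] [ 0.   -0.    0.19]
[ 33.1 -12.6  -
[... 411 characters left out ...]
.     0.202]
[ 33.2 -13.1  -0. ] [-0.    -0.     0.269]
[ 42.  -14.9  -0. ] [-0.    -0.     0.336]
- 30 140.0
[ 8.  -4.1 -0. ] [ 0.    -0.     0.067]
[16.2 -7.7 -0. ] [ 0.    -0.     0.134]
[ 24.5 -10.4  -0. ] [ 0.    -0.     0.196]
[ 32.9 -12.   -0. ] [ 0.    -0.     0.246]
[ 41.3 -12.7  -0. ] [-0.    -0.     0.288]
- 35 180.0
[ 8.  -2.2 -0. ] [ 0.    -0.     0.035]
[16.1 -3.8 -0. ] [ 0.    -0.     0.062]
[24.2 -4.6 -0. ] [-0.    -0.     0.083]
[32.2 -4.8 -0. ] [ 0.    -0.     0.096]
[40.2 -4.6 -0. ] [ 0.    -0.     0.104]
- 40 220.0
[ 8.  -0.2 -0. ] [ 0.    -0.     0.003]
[16.  -0.2 -0. ] [ 0.    -0.     0.003]
[24.  -0.1 -0. ] [ 0.    -0.     0.003]
[32.  -0.1 -0. ] [ 0.    -0.     0.003]
```

```bash
python3 -m pendant '1 5 1 -4 0 0 0; 1 10 2 -4 0 0 0; 1 15 2 -4 0 0 0; 1 20 2 -4 0 0 0; 1 24 2 -4 0 0 0'; python3 - <<'E'
from h import *
o=telemetry.get_obs();print(st(o['eef_pos']),o['eef_pos'][2], R.from_rotvec(o['tcp_rot']).as_matrix()[:,0])
E
```

```text
clock: 3.85
eef_pos: [0.4552, -0.269, 0.0192]
tcp_rot: [2.153, 2.285, 0.0]
ft_force: [-0.2, -0.5, -0.7]
width: -0.0003
[[-116.03994081 -165.1254011 ]] 0.019220229304399948 [-5.93938073e-02  9.98234208e-01 -9.17151370e-04]
```

```bash
python3 -m pendant '1 8 0 1 0 0 0; 1 16 -1 2 0 0 0; 1 24 -1 3 0 0 0; 1 32 -1 3 0 0 0; 1 40 -1 3 0 0 0'; cat > s.py <<'E'
import sys
from h import *
o=telemetry.get_obs();X=R.from_rotvec(o['tcp_rot']).as_matrix()[:,0]
P=np.load('path.npy');I=np.load('push.npy');q=st(o['eef_pos'])[0]
h=np.arctan2(X[1],X[0])-TH
n=int(sys.argv[1]);k=n
print('at',np.round(q,1),'z',round(o['eef_pos'][2]*1000,1),'head',round(h,3),'planned',np.round(I[k],3),'f',np.round(o['ft_force'],1))
a=(*w(*q),o['eef_pos'][2],h+TH)
rows([(*w(*I[j,:2]),.015,I[j,2]+TH) for j in range(k+1,min(k+6,len(I)))],a)
if len(sys.argv)>2:
    c=optics.camera(sys.argv[2])
    for l in ['carrier_centre','dish_centre']:
        print(l,[(np.round(st(d['position'])[0],1),round(d['position'][2]*1000,1),round(float(d['score']),2)) for d in optics.landmark_of(c,l)[:3]])
    cv2.imwrite(f'pics/{sys.argv[2]}_{n}.png',c['frame'][:,:,::-1])
E
python3 s.py 5 top
```

```text
clock: 4.35
eef_pos: [0.4514, -0.2289, 0.0153]
tcp_rot: [2.155, 2.286, -0.0]
ft_force: [0.7, -3.8, 1.6]
width: 0.0
at [-117.6 -124.9] z 15.3 head 1.574 planned [-119.    -125.       1.571] f [ 0.7 -3.8  1.6]
[ 7.9 -1.3  0.3] [-0.    -0.     0.003]
[15.9 -1.3  0.3] [-0.    -0.     0.003]
[23.9 -1.4  0.3] [ 0.    -0.     0.004]
[31.9 -1.7  0.3] [-0.   -0.    0.01]
[39.9 -2.2  0.3] [-0.    -0.     0.021]
carrier_centre [(array([-264.8, -313.2]), 10.3, 0.84), (array([-120. ,  -58.8]), 23.4, 0.65), (array([-316.4, -126.4]), 9.9, 0.47)]
dish_centre [(array([-120.3,  -63.2]), 17.0, 0.6), (array([110.7, 437.4]), 0.9, 0.46)]
```

Contact force is −3.8 N and the carrier is moving as planned.

```bash
python3 -m pendant '1 8 -1 0 0 0 0; 1 16 -1 0 0 0 0; 1 24 -1 0 0 0 0.004; 1 32 -2 0 0 0 0.01; 1 40 -2 0 0 0 0.02'; python3 s.py 10
```

```text
clock: 5.0
eef_pos: [0.4467, -0.1888, 0.0152]
tcp_rot: [-2.178, -2.264, 0.0]
ft_force: [-0.4, -1.1, -0.6]
width: 0.0002
at [-120.   -84.6] z 15.2 head 1.553 planned [-119.983  -84.989    1.553] f [-0.4 -1.1 -0.6]
[ 7.6 -1.   0.2] [-0.    -0.     0.019]
[15.7 -2.2  0.2] [ 0.    -0.     0.043]
[23.7 -3.7  0.2] [ 0.    -0.     0.075]
[31.8 -5.3  0.2] [ 0.    -0.     0.115]
[40.  -7.1  0.2] [ 0.    -0.     0.162]
```

```bash
python3 -m pendant '1 8 -1 0 0 0 0.018; 1 16 -2 0 0 0 0.043; 1 24 -4 0 0 0 0.075; 1 32 -5 0 0 0 0.114; 1 40 -7 0 0 0 0.16'; python3 s.py 15 wrist
```

```text
clock: 5.5
eef_pos: [0.4386, -0.1494, 0.0153]
tcp_rot: [2.353, 2.08, 0.0]
ft_force: [2.1, -3.2, -0.9]
width: -0.0003
at [-125.9  -44.8] z 15.3 head 1.392 planned [-126.38   -44.482    1.392] f [ 2.1 -3.2 -0.9]
[ 8.2 -3.9  0.3] [-0.    -0.     0.057]
[16.3 -7.5  0.3] [ 0.    -0.     0.123]
[ 24.7 -10.6   0.3] [ 0.    -0.     0.191]
[ 33.3 -13.1   0.3] [ 0.    -0.     0.258]
[ 42.1 -15.    0.3] [ 0.    -0.     0.325]
carrier_centre []
dish_centre [(array([-115.9,   14.8]), 18.4, 0.98)]
```

```bash
python3 -m pendant '1 8 -4 0 0 0 0.057; 1 16 -7 0 0 0 0.123; 1 24.5 -10 0 0 0 0.19; 1 33 -13 0 0 0 0.258; 1 42 -15 0 0 0 0.325'; python3 s.py 20 wrist
```

```text
clock: 6.15
eef_pos: [0.4289, -0.1072, 0.0154]
tcp_rot: [2.659, 1.671, -0.0]
ft_force: [-0.6, -2.7, -0.4]
width: 0.0003
at [-133.2   -2.1] z 15.4 head 1.066 planned [-133.195   -0.745    1.067] f [-0.6 -2.7 -0.4]
[ 9.2 -4.7  0.4] [-0.    -0.     0.066]
[17.4 -8.3  0.4] [ 0.    -0.     0.134]
[ 25.8 -11.3   0.4] [-0.    -0.     0.201]
[ 34.4 -13.7   0.4] [ 0.    -0.     0.268]
[ 43.2 -15.6   0.4] [ 0.    -0.     0.335]
carrier_centre []
dish_centre [(array([-104.4,   50.4]), 15.8, 0.7)]
```

View pics/wrist_20.png

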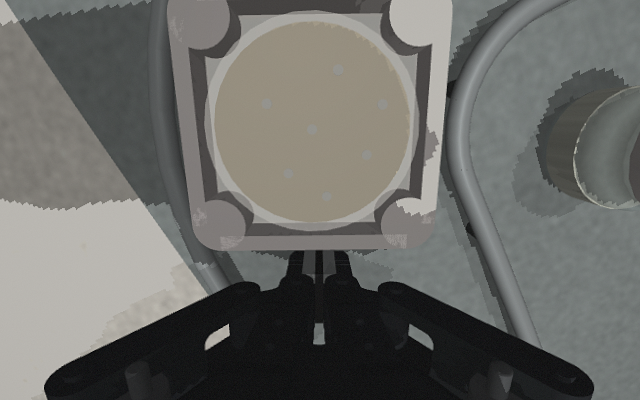

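The wrist picture shows the carrier square against the fingertips at (320,250), flat and between the rails, with a small gap at the outer-left rail near (165,100). The dish sits inside it, so I continue.

```bash
python3 -m pendant '1 8.5 -4 0 0 0 0.067; 1 17 -8 0 0 0 0.134; 1 25 -11 0 0 0 0.2; 1 34 -13 0 0 0 0.268; 1 43 -15 0 0 0 0.335'; python3 s.py 25
```

```text
clock: 6.8
eef_pos: [0.433, -0.0626, 0.0152]
tcp_rot: [2.9, 1.206, -0.003]
ft_force: [-1.3, -5.5, 3.7]
width: -0.0
at [-126.6   42.2] z 15.2 head 0.732 planned [-125.987   43.23     0.73 ] f [-1.3 -5.5  3.7]
[ 9.1 -4.5  0.2] [-0.    -0.     0.069]
[17.3 -8.   0.2] [-0.    -0.     0.136]
[ 25.8 -11.    0.2] [ 0.    -0.     0.203]
[ 34.4 -13.4   0.2] [ 0.   -0.    0.27]
[ 43.2 -15.2   0.2] [-0.    -0.     0.338]
```

```bash
python3 -m pendant '1 8 -4 0 0 0 0.067; 1 16.5 -8 0 0 0 0.134; 1 25 -11 0 0 0 0.2; 1 33.5 -13 0 0 0 0.268; 1 42 -15 0 0 0 0.335'; python3 s.py 30 wrist
```

```text
clock: 7.3
eef_pos: [0.4511, -0.0223, 0.015]
tcp_rot: [3.061, 0.706, -0.006]
ft_force: [-4.3, -3.5, 4.8]
width: 0.0002
at [-106.3   81.4] z 15.0 head 0.397 planned [-104.677   82.366    0.394] f [-4.3 -3.5  4.8]
[ 9.8 -4.4  0. ] [ 0.   -0.    0.07]
[18.  -7.9  0. ] [ 0.    -0.     0.137]
[ 26.4 -10.6   0. ] [ 0.    -0.     0.198]
[ 34.8 -12.2   0. ] [ 0.    -0.     0.248]
[ 43.2 -12.9   0. ] [-0.   -0.    0.29]
carrier_centre []
dish_centre [(array([-46.3, 103. ]), 17.2, 0.79)]
```

```bash
python3 -m pendant '1 9 -4 0 0 0 0.068; 1 17.5 -8 0 0 0 0.135; 1 26 -10.5 0 0 0 0.197; 1 34.5 -12 0 0 0 0.248; 1 43 -13 0 0 0 0.29'; python3 s.py 35 
```

```text
clock: 7.95
eef_pos: [0.4843, 0.0089, 0.015]
tcp_rot: [3.131, 0.259, -0.004]
ft_force: [-3.0, -1.2, 0.6]
width: 0.0006
at [-71.4 110.6] z 15.0 head 0.109 planned [-7.14420e+01  1.09983e+02  1.06000e-01] f [-3.  -1.2  0.6]
[ 7.8 -1.6 -0. ] [ 0.    -0.     0.037]
[15.9 -3.1 -0. ] [-0.    -0.     0.065]
[24.  -3.9 -0. ] [-0.    -0.     0.085]
[32.1 -4.1 -0. ] [ 0.    -0.     0.099]
[40.1 -3.8 -0. ] [ 0.    -0.     0.106]
```

```bash
python3 -m pendant '1 8 -2 0 0 0 0.035; 1 16 -4 0 0 0 0.062; 1 24 -4.5 0 0 0 0.083; 1 32 -5 0 0 0 0.096; 1 40 -4.5 0 0 0 0.104'; python3 s.py 40 wrist
```

```text
clock: 8.45
eef_pos: [0.5249, 0.0208, 0.0152]
tcp_rot: [-3.14, -0.096, 0.0]
ft_force: [-1.8, -0.1, -1.2]
width: 0.0003
at [-30.2 120.3] z 15.2 head 0.005 planned [-3.19250e+01  1.18799e+02  3.00000e-03] f [-1.8 -0.1 -1.2]
[6.3 1.4 0.2] [ 0.    -0.     0.005]
[14.3  1.4  0.2] [ 0.    -0.     0.005]
[22.3  1.4  0.2] [ 0.    -0.     0.005]
[30.3  1.5  0.2] [ 0.    -0.     0.005]
carrier_centre []
dish_centre [(array([ 34.2, 119.4]), 15.4, 0.84)]
```

View pics/wrist_40.png

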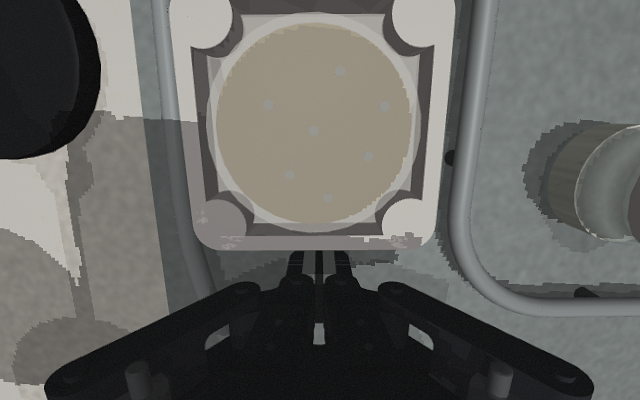

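The wrist picture shows the carrier in the last straight, square to the rails at columns ≈170 and ≈465, dish in place. I push the last 30 mm slowly to the stop.

```bash
python3 -m pendant '1 6 0.5 0 0 0 0.003; 1 12 1 0 0 0 0.003; 1 18 1 0 0 0 0.003; 1 23 1 0 0 0 0.003; 1 27 1 0 0 0 0.003'; python3 s.py 43; python3 -m pendant '1 1 0 0 0 0 0; 1 2 0 0 0 0 0; 1 3 0 0 0 0 0; 1 4 0 0 0 0 0; 1 5 0 0 0 0 0'; python3 s.py 44 wrist
```

```text
clock: 9.1
eef_pos: [0.5517, 0.0214, 0.0152]
tcp_rot: [3.14, 0.091, -0.0]
ft_force: [-2.9, -0.1, 1.5]
width: -0.0004
at [ -3.4 119.4] z 15.2 head 0.002 planned [ -7.925 119.      0.   ] f [-2.9 -0.1  1.5]
[3.5 0.4 0.2] [ 0.    -0.     0.002]
clock: 9.6
eef_pos: [0.5555, 0.0217, 0.0152]
tcp_rot: [3.14, 0.091, -0.002]
ft_force: [-7.8, -0.1, 4.9]
width: 0.0
at [  0.5 119.4] z 15.2 head 0.002 planned [7.50e-02 1.19e+02 0.00e+00] f [-7.8 -0.1  4.9]
carrier_centre []
dish_centre []
```

```bash
python3 -m pendant '1 1 0 0 0 0 0; 1 2 0 0 0 0 0; 1 3 0 0 0 0 0; 1 3 0 0 0 0 0; 1 3 0 0 0 0 0'; python3 s.py 44
```

```text
clock: 10.25
eef_pos: [0.5556, 0.0217, 0.0148]
tcp_rot: [3.14, 0.091, -0.011]
ft_force: [-13.3, -0.3, 9.8]
width: -0.0004
at [  0.5 119.4] z 14.8 head 0.002 planned [7.50e-02 1.19e+02 0.00e+00] f [-13.3  -0.3   9.8]
```

The carrier is against the stop: force rose to 13 N with no further travel, and the TCP agrees with home. I back off, lift, and check.

```bash
python3 -m pendant '1 -8 0 0 0 0 0; 1 -20 0 0 0 0 0; 1 -30 0 -20 0 0 0; 1 -35 0 -70 0 0 0; 1 -40 0 -120 0 0 0'; python3 -m pendant '1 -20 0 -50 0 0 0; 1 -45 0 -100 0 0 0; 0.5 -50 0 -115 0 0 0; 0 -50 0 -115 0 0 0; 0 -50 0 -115 0 0 0'; python3 - <<'E'
from h import *
for n in ['top','scene']:
    c=optics.camera(n)
    for l in ['carrier_centre','dish_centre','home','lens_centre','knob','magnifier_post']:
        print(n,l,[(np.round(st(d['position'])[0],1),np.round(d['position'],3).tolist(),round(float(d['score']),2)) for d in optics.landmark_of(c,l)[:3]])
    cv2.imwrite(f'pics/{n}_home.png',cv2.resize(c['frame'][100:260,200:400,::-1],None,fx=3,fy=3))
rows([(.409,.185,.25,TH+.09)])
E
```

```text
clock: 10.75
eef_pos: [0.5183, 0.0194, 0.1355]
tcp_rot: [3.14, 0.091, -0.001]
ft_force: [2.7, 1.2, 0.3]
width: -0.0001
clock: 11.25
eef_pos: [0.4697, 0.0167, 0.2502]
tcp_rot: [-3.14, -0.091, -0.004]
ft_force: [0.0, -0.0, -1.0]
width: 0.0434
top carrier_centre [(array([-266.7, -316.2]), [0.313, -0.428, 0.011], 0.75), (array([-316.6, -127. ]), [0.253, -0.242, 0.007], 0.65)]
top dish_centre [(array([ 64. , 268.9]), [0.611, 0.174, 0.158], 0.74), (array([  1.5, 548.9]), [0.532, 0.45, 0.002], 0.25)]
top home [(array([ 62.3, 270.6]), [0.609, 0.176, 0.158], 0.37)]
top lens_centre [(array([-89.8, 285.1]), [0.456, 0.182, 0.162], 0.72)]
top knob [(array([-136.5,  291.9]), [0.409, 0.186, 0.187], 0.93)]
top magnifier_post [(array([ 65.4, 273.6]), [0.612, 0.179, 0.156], 0.9)]
scene carrier_centre [(array([-259.7, -315.3]), [0.32, -0.427, 0.008], 0.95), (array([-321.6, -127.8]), [0.248, -0.243, 0.012], 0.78), (array([ 66.2, 123.7]), [0.621, 0.03, 0.016], 0.63)]
scene dish_centre [(array([ 64.7, 124.3]), [0.619, 0.03, 0.014], 0.92), (array([-86.8, 289.4]), [0.459, 0.186, 0.164], 0.59), (array([ 62.8, 123.4]), [0.618, 0.029, 0.017], 0.42)]
scene home []
scene lens_centre [(array([-86.8, 286.7]), [0.459, 0.184, 0.164], 0.6)]
scene knob [(array([-137.5,  292.1]), [0.408, 0.186, 0.186], 0.9), (array([  19.6, -374.1]), [0.602, -0.47, 0.004], 0.25)]
scene magnifier_post [(array([ 68.2, 273.1]), [0.615, 0.179, 0.158], 0.9)]
[ -50.7 -171.6   -0.3] [ 0.     0.    -0.088]
```

View pics/top_home.png

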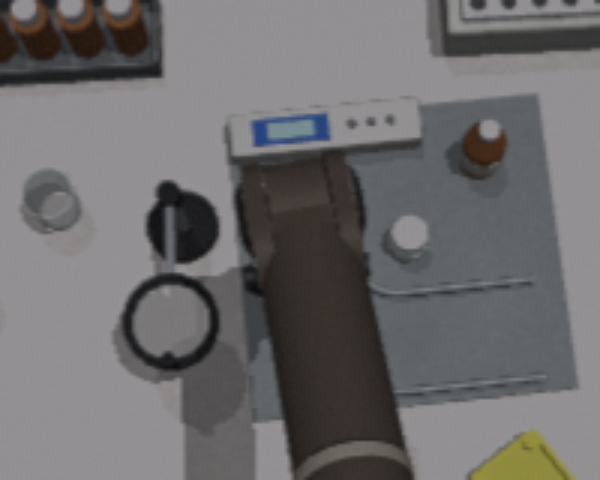

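The top crop is mostly hidden by the arm. It shows the magnifier ring at (171,320) with its knob at (168,358), and the bystanders still standing. The scene camera puts carrier and dish at home within network error. Next is the knob.

```bash
python3 -m pendant '0 -13 -43 0 0 0 -0.022; 0 -26 -86 0 0 0 -0.044; 0 -38 -129 0 0 0 -0.066; 0 -50 -171 0 0 0 -0.088; 0 -50 -171 0 0 0 -0.088'; python3 - <<'E'
from h import *
o=telemetry.get_obs();c=optics.camera('wrist')
for l in ['lens_centre','knob','magnifier_post']:
    print(l,[(np.round(st(d['position'])[0],1),np.round(d['position'],4).tolist(),round(float(d['score']),2)) for d in optics.landmark_of(c,l)[:3]])
cv2.imwrite('pics/wk.png',c['frame'][:,:,::-1])
rows([(.409,.1855,.181,TH+.09)])
E
```

```text
clock: 12.45
eef_pos: [0.4075, 0.1901, 0.25]
tcp_rot: [-3.13, -0.243, 0.0]
ft_force: [-0.0, -1.2, 0.3]
width: 0.0851
lens_centre [(array([-86.7, 285.2]), [0.4592, 0.1823, 0.1592], 0.62)]
knob [(array([-139.9,  289.3]), [0.4059, 0.1834, 0.1859], 0.71), (array([ -1.2, 551.1]), [0.5296, 0.4526, 0.0011], 0.35)]
magnifier_post [(array([1.000e-01, 5.497e+02]), [0.531, 0.4512, 0.0028], 0.58)]
[-0.8 -2.3 68.8] [ 0.001 -0.    -0.002]
```

View pics/wk.png

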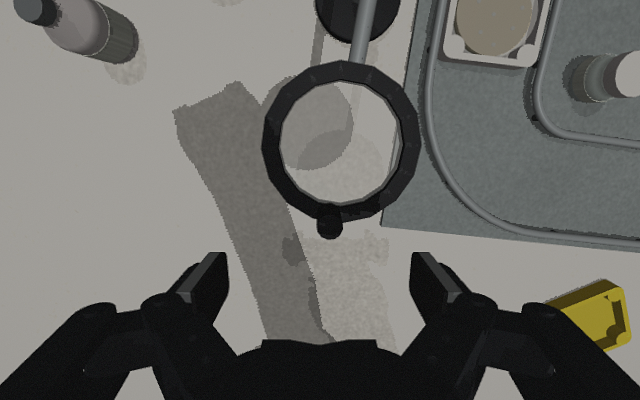

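The knob is at (330,227), between the open fingers, with the ring at (342,140). The arm direction shows my yaw is about 0.17 rad off, so I correct that while descending.

```bash
python3 - <<'E'
from h import *
o=telemetry.get_obs();c=optics.camera('wrist')
p=ray(c,[(330,227)],.195,o);print(p,st(p)); rows([(.408,.185,.181,-.027)])
E
```

```text
[[0.40804654 0.17392359 0.195     ]] [[-138.25911943  279.73130768]]
[-1.9 -2.2 68.8] [ 0.   -0.    0.17]
```

```bash
python3 -m pendant '0 -1 2 20 0 0 0.1; 0 -2 4 40 0 0 0.17; 0 -2 4 55 0 0 0.17; 0 -2 4 68 0 0 0.17; 0 -2 4 68 0 0 0.17'; python3 - <<'E'
from h import *
o=telemetry.get_obs();c=optics.camera('wrist')
print(np.round(o['eef_pos'],4),np.round(o['tcp_rot'],3))
cv2.imwrite('pics/wk2.png',c['frame'][:,:,::-1])
E
```

```text
clock: 13.2
eef_pos: [0.4079, 0.1784, 0.1804]
tcp_rot: [3.139, -0.042, -0.004]
ft_force: [-0.8, 0.4, 0.1]
width: 0.0855
[0.4079 0.1784 0.1804] [ 3.139 -0.042 -0.004]
```

View pics/wk2.png

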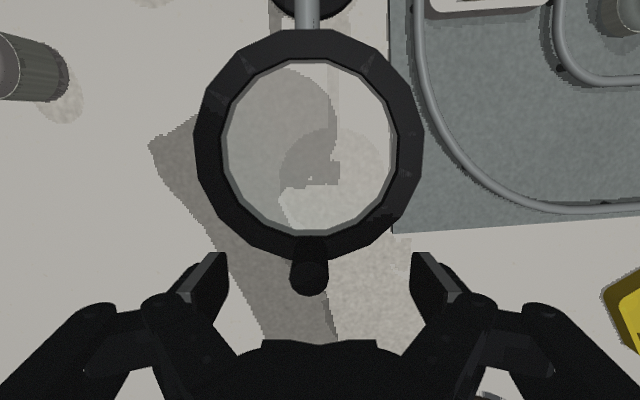

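The knob at (309,278) lies between the pads, about 5 mm left of the middle. I shift 4 mm and pinch.

```bash
python3 -m pendant '0.3 0 -4 0 0 0 0; 1 0 -4 0 0 0 0; 1 0 -4 0 0 0 0; 1 0 -4 0 0 0 0; 1 0 -4 0 0 0 0' 20;  python3 -m pendant '1 0 0 0 0 0 0; 1 0 0 0 0 0 0; 1 0 0 0 0 0 0; 1 0 0 0 0 0 0; 1 0 0 0 0 0 0' 20; python3 - <<'E'
from h import *
o=telemetry.get_obs();p=o['eef_pos']
post=w(65,274);v=st(p)[0]-[65,274];r=np.hypot(*v);th=np.arctan2(-v[0],-v[1]);print('grip',np.round(p,4),'r',r,'theta',th,post, o['width'])
X=R.from_rotvec(o['tcp_rot']).as_matrix()[:,0];a0=np.arctan2(X[1],X[0])
# swing plan, rows every .05 rad
n=34;ths=np.linspace(th,0,n+1)
g=[(*(post+M@(-r/1000*np.array([np.sin(t),np.cos(t)]))),p[2],a0+th-t) for t in ths]
rows(g[1:6],g[0]); print(np.array(g[n])); print(th/n)
E
```

```text
clock: 13.75
eef_pos: [0.4085, 0.1843, 0.1821]
tcp_rot: [-3.141, 0.038, -0.001]
ft_force: [-0.8, -0.9, 2.9]
width: 0.0171
clock: 14.25
eef_pos: [0.4085, 0.1843, 0.1821]
tcp_rot: [-3.141, 0.038, -0.001]
ft_force: [-1.2, -1.0, 5.3]
width: 0.017
grip [0.4085 0.1843 0.1821] r 202.87054069435226 theta 1.6500632871765457 [0.61130668 0.17961848] 0.017011552761535452
[0.2 9.8 0. ] [ 0.     0.    -0.049]
[ 1.  19.7  0. ] [ 0.     0.    -0.097]
[ 2.2 29.4  0. ] [ 0.     0.    -0.146]
[ 3.9 39.1  0. ] [ 0.     0.    -0.194]
[ 6.  48.7  0. ] [ 0.     0.    -0.243]
[ 0.62270201 -0.02293176  0.18206581  1.62587031]
0.04853127315225134
```

```bash
cat > k.py <<'E'
from h import *
o=telemetry.get_obs();v=st(o['eef_pos'])[0]-[65,274]
X=R.from_rotvec(o['tcp_rot']).as_matrix()[:,0];
print('r',round(np.hypot(*v),1),'theta',round(np.arctan2(-v[0],-v[1]),3),'head',round(np.arctan2(X[1],X[0])-TH,3),'z',o['eef_pos'][2])
E
python3 -m pendant '1 0 10 0 0 0 -0.05; 1 1 20 0 0 0 -0.1; 1 2 29.5 0 0 0 -0.146; 1 4 39 0 0 0 -0.195; 1 6 49 0 0 0 -0.243'; python3 k.py
python3 -m pendant '1 0 10 0 0 0 -0.05; 1 1 20 0 0 0 -0.1; 1 2 29.5 0 0 0 -0.146; 1 4 39 0 0 0 -0.195; 1 6 49 0 0 0 -0.243'; python3 k.py
```

```text
clock: 14.75
eef_pos: [0.4133, 0.1351, 0.1821]
tcp_rot: [-3.122, -0.347, -0.001]
ft_force: [-0.9, 0.8, 4.5]
width: 0.0171
r 203.0 theta 1.406 head 0.165 z 0.18207802767737027
clock: 15.25
eef_pos: [0.4297, 0.0883, 0.1821]
tcp_rot: [-3.057, -0.722, -0.0]
ft_force: [-0.9, -0.2, 5.1]
width: 0.0167
r 203.2 theta 1.161 head 0.408 z 0.1820825380244168
```

```bash

python3 -m pendant '1 0 10 0 0 0 -0.05; 1 1 20 0 0 0 -0.1; 1 2 29.5 0 0 0 -0.146; 1 4 39 0 0 0 -0.195; 1 6 49 0 0 0 -0.243'; python3 k.py
python3 -m pendant '1 0 10 0 0 0 -0.05; 1 1 20 0 0 0 -0.1; 1 2 29.5 0 0 0 -0.146; 1 4 39 0 0 0 -0.195; 1 6 49 0 0 0 -0.243'; python3 k.py
python3 -m pendant '1 0 10 0 0 0 -0.05; 1 1 20 0 0 0 -0.1; 1 2 29.5 0 0 0 -0.146; 1 4 39 0 0 0 -0.195; 1 6 49 0 0 0 -0.243'; python3 k.py
python3 -m pendant '1 0 10 0 0 0 -0.05; 1 1 20 0 0 0 -0.1; 1 2 29.5 0 0 0 -0.146; 1 4 39 0 0 0 -0.195; 1 6 49 0 0 0 -0.243'; python3 k.py
```

```text
clock: 15.75
eef_pos: [0.457, 0.0468, 0.1821]
tcp_rot: [2.947, 1.087, -0.0]
ft_force: [-1.9, -0.2, 5.6]
width: 0.0169
r 203.6 theta 0.916 head 0.65 z 0.18208647331651623
clock: 16.25
eef_pos: [0.4934, 0.0131, 0.1821]
tcp_rot: [2.794, 1.435, -0.001]
ft_force: [-1.9, -1.3, 5.6]
width: 0.0168
r 204.1 theta 0.672 head 0.893 z 0.18208754217601514
clock: 16.75
eef_pos: [0.5369, -0.011, 0.1821]
tcp_rot: [2.599, 1.763, -0.001]
ft_force: [-1.3, -1.5, 5.4]
width: 0.0168
r 204.6 theta 0.429 head 1.136 z 0.1821246989235382
clock: 17.25
eef_pos: [0.5848, -0.0239, 0.1821]
tcp_rot: [2.367, 2.064, -0.001]
ft_force: [-1.0, -2.9, 4.8]
width: 0.0169
r 205.2 theta 0.186 head 1.378 z 0.1821324905035738
```

```bash

python3 -m pendant '1 0 9 0 0 0 -0.04; 1 1 18 0 0 0 -0.09; 1 2 28 0 0 0 -0.136; 1 3 35 0 0 0 -0.17; 1 3.5 38 0 0 0 -0.187'; python3 k.py; python3 - <<'E'
from h import *
for n in ['scene','top']:
    c=optics.camera(n)
    for l in ['lens_centre','dish_centre','home','knob','magnifier_post']:
        print(n,l,[(np.round(st(d['position'])[0],1),round(d['position'][2],3),round(float(d['score']),2)) for d in optics.landmark_of(c,l)[:2]])
E
```

```text
clock: 17.75
eef_pos: [0.6234, -0.0257, 0.1822]
tcp_rot: [2.164, 2.275, -0.0]
ft_force: [-0.3, -2.5, 5.5]
width: 0.0173
r 205.7 theta -0.003 head 1.565 z 0.1821542994093728
scene lens_centre [(array([ 68.7, 120.3]), 0.162, 0.57), (array([  17.2, -373.4]), 0.002, 0.35)]
scene dish_centre [(array([ 65.4, 124.9]), 0.018, 0.74), (array([ 14.6, -16.5]), 0.007, 0.72)]
scene home []
scene knob [(array([62.8, 72.2]), 0.183, 0.71)]
scene magnifier_post [(array([ 68.4, 271.1]), 0.16, 0.9)]
top lens_centre [(array([ 64.8, 117.4]), 0.164, 0.69)]
top dish_centre [(array([ 65.2, 121.9]), 0.017, 0.64)]
top home [(array([ 71.3, 119.7]), 0.023, 0.71)]
top knob [(array([109.8, 438.4]), -0.002, 0.68), (array([67.9, 69.4]), 0.187, 0.67)]
top magnifier_post [(array([ 63.2, 271.9]), 0.156, 0.64)]
```

```bash

python3 -m pendant '0.5 0 0 0 0 0 0; 0 0 0 0 0 0 0; 0 0 0 0 0 0 0; 0 0 0 -20 0 0 0; 0 0 0 -60 0 0 0'; python3 -m pendant '0 0 0 -40 0 0 0; 0 -20 -40 -60 0 0 0; 0 -60 -85 -60 0 0 0; 0 -100 -130 -60 0 0 0; 0 -140 -160 -60 0 0 0'; python3 -m pendant '0 -40 -30 0 0 0 0; 0 -80 -60 0 0 0 0; 0 -120 -80 0 0 0 0; 0 -160 -90 0 0 0 0; 0 -160 -90 0 0 0 0'; python3 - <<'E'
from h import *
for n in ['scene','top']:
    c=optics.camera(n)
    for l in ['lens_centre','dish_centre','carrier_centre','knob','magnifier_post','bend_end','diluent_bottle','sample_jar']:
        print(n,l,[(np.round(st(d['position'])[0],1),round(d['position'][2],3),round(float(d['score']),2)) for d in optics.landmark_of(c,l)[:3]])
    f=c['frame'][150:310,200:400] if n=='scene' else c['frame'][100:260,220:420]
    cv2.imwrite(f'pics/{n}_end.png',cv2.resize(f[:,:,::-1],None,fx=3,fy=3,interpolation=cv2.INTER_CUBIC))
E
```

```text
clock: 18.85
eef_pos: [0.6202, -0.0235, 0.2388]
tcp_rot: [-2.16, -2.273, 0.007]
ft_force: [1.1, 0.2, 0.2]
width: 0.0852
clock: 19.35
eef_pos: [0.4799, -0.1559, 0.3019]
tcp_rot: [-2.163, -2.278, -0.001]
ft_force: [0.5, -0.7, -0.3]
width: 0.085
clock: 19.85
eef_pos: [0.3972, -0.3254, 0.3017]
tcp_rot: [2.173, 2.267, -0.003]
ft_force: [0.4, 0.4, -0.3]
width: 0.0852
scene lens_centre [(array([ 67.6, 120. ]), 0.164, 0.84), (array([ 116.2, -126.9]), 0.009, 0.38)]
scene dish_centre [(array([-117.4,    1.1]), 0.007, 0.34)]
scene carrier_centre [(array([-320.6, -126.7]), 0.014, 0.8), (array([-263.4, -314.2]), 0.013, 0.59), (array([ 66.1, 123.8]), 0.018, 0.5)]
scene knob [(array([61.6, 67.3]), 0.185, 0.75), (array([  20.3, -376.1]), 0.0, 0.5)]
scene magnifier_post [(array([ 66.8, 270.9]), 0.159, 0.78)]
scene bend_end [(array([ -3.1, 116.7]), 0.01, 0.77), (array([ 66.8, 120.3]), 0.162, 0.41)]
scene diluent_bottle [(array([ 116.7, -129.2]), 0.008, 0.87), (array([-117.2,    2.2]), 0.005, 0.54)]
scene sample_jar [(array([ 17.4, -18.2]), 0.006, 0.69), (array([  18.4, -373.7]), 0.002, 0.37)]
top lens_centre [(array([ 68. , 118.7]), 0.16, 0.66), (array([ -1.4, 118.9]), 0.007, 0.24)]
top dish_centre [(array([ 62., 121.]), 0.021, 0.59)]
top carrier_centre [(array([-264.5, -315.4]), 0.013, 0.81), (array([-317.6, -125.9]), 0.01, 0.8), (array([ 65.4, 120.4]), 0.02, 0.48)]
top knob [(array([66.2, 72.3]), 0.191, 0.73)]
top magnifier_post [(array([ 61.2, 273.6]), 0.157, 0.88)]
top bend_end [(array([ -1.1, 121.1]), 0.007, 0.91)]
top diluent_bottle [(array([ 113.7, -128.9]), 0.005, 0.53)]
top sample_jar [(array([ 14. , -16.6]), 0.007, 0.7)]
```

View pics/top_end.png

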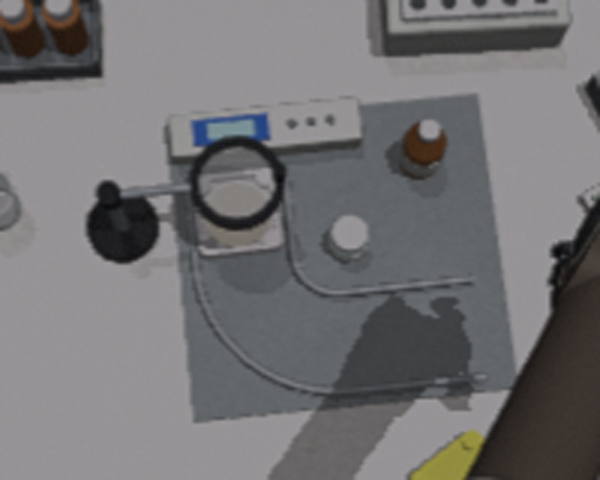

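View pics/scene_end.png

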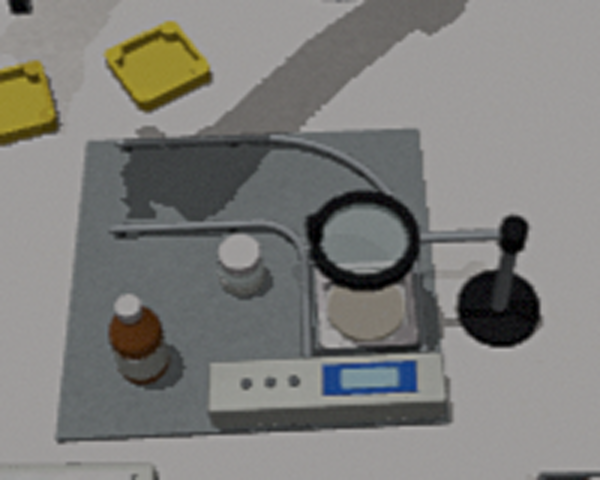

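The top crop shows the ring at (237,183) over the carrier at (240,210), offset by parallax, with the arm straight out from the post. The scene crop shows the carrier hard against the stop by the console, the dish in it, and the bottle, jar and yellow frames unmoved. The gripper is clear, so I hand in.

```bash
python3 -c "
from bench import finish_job
print(finish_job())"
```

```text
the job is handed in; nothing more can be done
None
```

The carrier is home against the end stop, the magnifier lens is over the dish, and the job was handed in at about 20 s of the 72 s allowed. No verdict was reported.

**Carrier:** I pushed it with the shut fingertips, 15 mm above the bench, along both straights and round the bend. Pushing forces stayed at a few newtons. At the stop the force rose to 13 N with no further travel. The final networks put the carrier centre at station (65–66, 120–124) mm, against home at (65, 119).

**Magnifier:** I pinched the knob at 20 N and swung it from about 1.65 rad to about 0. I then opened the gripper, lifted clear and backed away. The lens was found at station (68, 119–120) mm.

**Checks that disagreed:**
- The two cameras differ by up to about 4 mm on the carrier and dish. The dish was seen at (62, 121) in the top picture, and the scene camera gave no usable dish position at the end.
- The lens reads about 3 mm from the nominal position in x, which is within network error; the gripper's own reading just before release gave an angle of −0.003 rad.
- Before the pinch, one pixel estimate of the knob was about 10 mm off the networks; a close look settled it.

The bottle, jar and yellow look-alikes showed unmoved in the final pictures. I did not measure the timer, dish stack, spray bottle and beaker again; nothing I did went near them.

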